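Tuck the chopping board back beside the bread bin

TASK

Clear the front of the worktop: push the steel-topped chopping board back along the worktop, with the peeler-grater still lying on it, until its long back edge sits flush against the upstand of the raised bar and its right-hand end is up against the side of the bread bin. Only slide the board along, without lifting it or tipping it up, and do not touch the peeler-grater. Leave the aubergine and the bowl with the spice jar where they stand.

Things in the scene. Friction and masses are not known exactly. Their poses are not given: they have to be found in the camera images.
- board: chopping board, the thing to push: wood with a steel top, 180 mm (its x) by 280 mm (its y) by 20 mm thick, 0.55 to 0.95 kg, lying flat and loose on the worktop. Origin: centre of its underside; x points to its back long edge (the one nearest the bar), y to its left end (the end with the dark hand slot), z up. The slot is only shallow, it gives no hold. It slides under a push of about 3 to 7 N
- board_back_left (a point): corner of the board where the back long edge meets the left end, at half thickness (10 mm up)
- board_back_right (a point): corner of the board where the back long edge meets the right end (towards the bread bin), at half thickness
- board_front_right (a point): corner of the board where the front long edge (nearest the robot) meets the right end, at half thickness
- bar: raised breakfast bar along the far side of the worktop, fixed: a tiled upstand with an oak top, one flat upright face 65 mm high and 1440 mm long towards the robot. Origin: foot of that face at the middle of its length; the face is the plane x = 0 of this frame, x points away from the robot into the bar, y to the left along the face, z up
- bread_bin: roll-top bread bin, steel with flat wooden ends, fixed (does not give way), 360 mm long, 240 mm deep, 180 mm high, standing against the bar and square to it, right of the board. Origin: foot of its back corner nearest the board. The flat end facing the board is the plane y = 0 of this frame (from x = -0.24 at the front to x = 0 at the bar); y points from the bin towards the board, x into the bar
- peeler: white peeler-grater, 198 mm long (its x, peeler head at +x) by 64 mm wide by 15 mm high, loose, 70 g, lying flat on the board and roughly along its long side. Origin: middle of its underside. It rides along with the board
- aubergine: half-peeled aubergine, loose, 200 mm long (its x, stalk at +x), 88 mm thick, lying on the worktop near the front of the bread bin. Origin: under its middle, at worktop height
- bowl: small blue bowl, loose, 116 mm across the rim, 50 mm high, on the worktop to the left of the board. Origin: centre of its underside
- spice_jar: small jar with brass lid, loose, 44 mm across, 70 mm high, standing in the bowl. Origin: centre of its underside

How it is judged (in metres and radians):
At the end, for the whole second after the job is handed in: The board lies flat and still on the worktop, both its back corners within 5 mm of the bar's upstand and both its right-hand corners within 7 mm of the bread bin's side, with the peeler-grater lying flat on it (x of board_back_left in the frame of bar between -0.005 and 0.004 m and x of board_back_right in the frame of bar between -0.005 and 0.004 m and y of board_back_right in the frame of bread_bin between -0.004 and 0.007 m and y of board_front_right in the frame of bread_bin below 0.007 m and height (world z) of board below 0.004 m and angle between board's own z axis and vertical below 0.03 rad and z of peeler in the frame of board between 0.016 and 0.026 m and linear speed of each of board, peeler below 0.01 m/s); the robot touches nothing.
It fails at once if the board is lifted or tipped up (height (world z) of board above 0.008 m or angle between board's own z axis and vertical above 0.07 rad).
It fails at once if the robot touches the peeler-grater (contact force between any of the arm, the fingers and peeler above 0.5 N).
It fails at once if the peeler-grater slides off the board (z of peeler in the frame of board below 0.012 m).
It fails at once if the aubergine is disturbed (distance of aubergine from where it was at the start of the episode above 0.015 m).
It fails at once if the bowl or the spice jar is disturbed (distance of any of bowl, spice_jar from where it was at the start of the episode above 0.015 m).
It also fails if it takes over 61 s, if anything falls off the work surface, if the arm or the gripper's body presses on something with over 40 N, if the wrist force passes 120 N, or if a joint passes its speed limit or range.

ROBOT

A 6-joint arm with a two-finger parallel gripper is mounted at the origin on the work surface. World frame = base frame: x ahead of the robot, y to its left, z up, the work surface at z = 0. Lengths are in m, angles in degrees, forces in N, time in s.
With the tool pointing down it reaches from about 0.275 to 0.85 m from the base axis. Payload 19 kg.
Tool frame: the origin (TCP) lies at the very end of the fingers, on their centre line; the grasp point (between the pads) lies 19 mm behind it; z points along the fingers, y is the line along which they close (so a half turn about z gives the same grasp; the last joint's range is limited). The gripper opens to 85 mm and grips with 20 to 120 N. Pads are 22 mm wide; open, the fingers measure 114 mm over their backs; the gripper's body (76 mm by 85 mm) begins 54 mm behind the grasp point. The pads swing forward as they close: fully open they stand 13 mm farther back than shut.
Start: joints at [-75.86, 8.623, 82.357, -0, 89.026, -7.678], TCP at [0.214, -0.534, 0.231] pointing down, gripper open.
Joint ranges: [-160.23, 160.23], [-39.13, 120.54], [6.94, 153.29], [-79.49, 259.48], [9.18, 160.14], [-161.06, 161.06]. Speed limits (degrees/s): [108.29, 108.29, 127.2, 172.46, 172.46, 172.46].

INTERFACE

Orientations are given as a 3x3 rotation matrix whose columns are the frame's x, y, z axes.
In Python, from station import bot gives the robot as it stands.
- The arm moves only by the shell command python3 -m jog 'ROWS' [FORCE]. ROWS is JSON, a list of rows, each a list of 7 numbers: the turn, a rotation vector about the world's x, y, z in rad, then the shift along the world's x, y, z in m, then the finger opening in m, from 0 to 0.0854. In form: [[rx, ry, rz, dx, dy, dz, hand], ...]. A call has 1 to 20 rows; each row is the pose to reach, as a shift and turn from the pose commanded when the call began; what a row does not reach only later rows make up. A row lasts 1/8 s, in which the tool goes at most 62.5 mm and 10.7 degrees, less where a joint would pass 70% of its speed; a pose out of reach is approached as far as the arm can. A call with a gripper value outside its range is refused whole. The fingers move at their own pace and stop on an object; FORCE is the grip in N (left out, the last holds). Time passes only in rows, so rows that repeat a pose let the fingers close. It gives the time, the measured TCP pose, the force, the opening and the grip force at its end, in the units of the state.
- bot.state(): the state, without advancing time (a new reading comes with each control period).
- bot.grab_frame(name): name is "side" or "top"; returns the picture (384x512x3 uint8, blue, green, red); there is no depth.
- bot.calibration(name): a dict with "mtx" (3x3 intrinsics, pixels), "eye" and "attitude" of the camera in the world. Camera axes: x right, y down, z forward; pixel columns grow to the right and rows downward; lengths in m; the calibration is good to about 2 mm. A picture is of the moment at which its call begins. calibration takes no time and is no camera call.
- bot.job_done(): hands the job in; it is judged then, once.
The state is a dict: "time_s": time; "qpos": joint angles; "qvel": joint speeds; "effort": joint torques, N m; "position": TCP position; "ee_rot": TCP orientation; "contact_force": force on the tool from outside, world axes, zero at the start; "ft_torque": the same for the moment, N m; "finger_gap": finger opening in m; "grasp_force": force on a finger pad.
Only numpy, scipy, OpenCV 4.12 (cv2) and the standard library are available. Lean on these libraries where they do the work, as an engineer would, in place of code of your own. Each camera call takes 0.05 s, during which the arm holds its last target. There are 200 camera calls.

## Working session

There is one attempt and no reset: what is moved stays moved. The work goes in short steps, Python scripts to look and compute and a shell command to move; the robot and the scene stay as the last step left them, time stands still between calls to the robot, and variables do not carry over. Pictures are saved under pics/ and viewed, at most 13 in all, crops included, and the job is handed in when it is done.

```bash
mkdir -p pics; python3 - <<'E'
from station import bot
import cv2,json
for n in("top","side"):
    cv2.imwrite(f"pics/{n}0.png",bot.grab_frame(n)); c=bot.calibration(n); print(n,c)
s=bot.state();print(s)
E
```

```text
top {'mtx': array([[463.78081218,   0.        , 251.38513506],
       [  0.        , 463.78081218, 193.62333449],
       [  0.        ,   0.        ,   1.        ]]), 'eye': array([0.39024762, 0.0555713 , 1.65788302]), 'attitude': array([[ 0.00592398, -0.99584679,  0.09085191],
       [-0.99991837, -0.00487058,  0.0118121 ],
       [-0.01132054, -0.09091447, -0.99579436]])}
side {'mtx': array([[380.79427448,   0.        , 257.82093581],
       [  0.        , 380.79427448, 188.44824618],
       [  0.        ,   0.        ,   1.        ]]), 'eye': array([0.45693225, 1.16142519, 0.84474317]), 'attitude': array([[-0.99443397, -0.07570126,  0.07328298],
       [-0.10397389,  0.59256305, -0.79878562],
       [ 0.01704429, -0.80195907, -0.59713578]])}
{'time_s': 0.1, 'qpos': array([-7.58621935e+01,  8.64887089e+00,  8.23876382e+01, -1.40302645e-04,
        8.90253298e+01, -7.67885702e+00]), 'qvel': array([ 0.00119499, -0.04474175, -0.08648712,  0.03304711, -0.09288049,
        0.04996103]), 'effort': array([ 5.20937247e-03, -7.14381909e+01, -5.71790171e+01, -1.67538665e-04,
        7.16100563e-03,  1.85120979e-05]), 'position': array([ 0.21361007, -0.53362624,  0.23074276]), 'ee_rot': array([[ 9.28377784e-01,  3.71637753e-01, -2.65996562e-04],
       [ 3.71637821e-01, -9.28377206e-01,  1.04600313e-03],
       [ 1.41789107e-04, -1.06994045e-03, -9.99999418e-01]]), 'contact_force': array([-0.02051247,  0.33319438,  1.32802274]), 'ft_torque': array([-0.01444299, -0.02517486, -0.03179113]), 'grasp_force': 0.0, 'finger_gap': 0.08542163150633932}
```

View pics/top0.png

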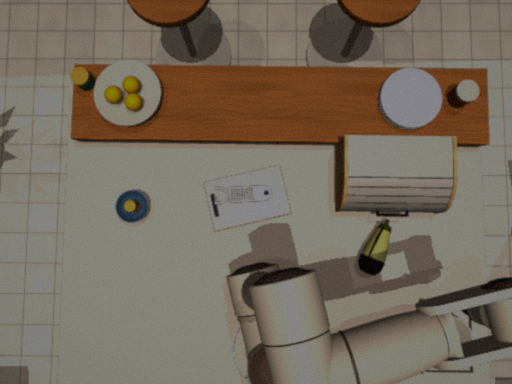

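View pics/side0.png

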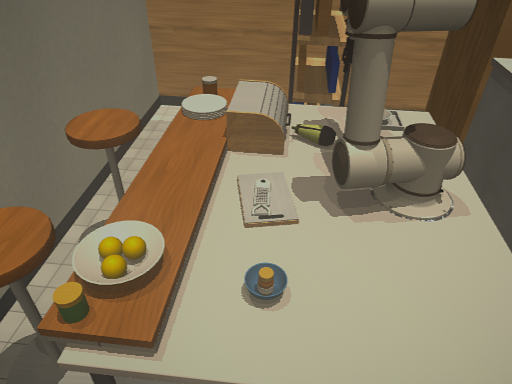

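Top view: board corners roughly at (204,183), (281,166), (290,213) and (213,230), with the slot at (214,205). The bar's front edge is near row 141, the bin's left end at column 340, the bowl at (132,206) and the aubergine at (376,248). The side view agrees. Next I'll look at finer crops.

```bash
python3 - <<'E'
import cv2,numpy as np
t=cv2.imread("pics/top0.png");s=cv2.imread("pics/side0.png")
a=cv2.resize(t[125:245,190:350],None,fx=5,fy=5,interpolation=cv2.INTER_CUBIC)
cv2.imwrite("pics/c1.png",cv2.convertScaleAbs(a,alpha=1.5))
b=cv2.resize(s[75:235,200:310],None,fx=3.7,fy=3.7,interpolation=cv2.INTER_CUBIC)
cv2.imwrite("pics/c2.png",b)
E
```

```text
(no output)
```

View pics/c1.png

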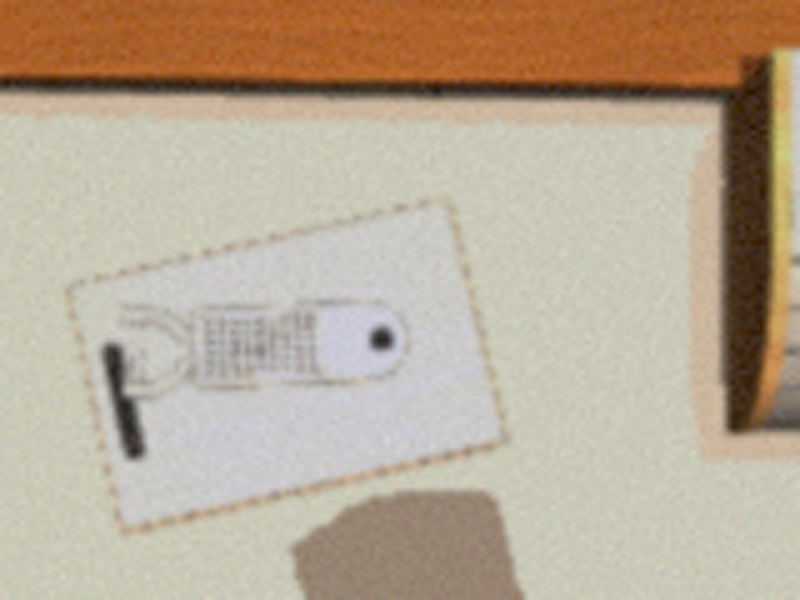

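View pics/c2.png

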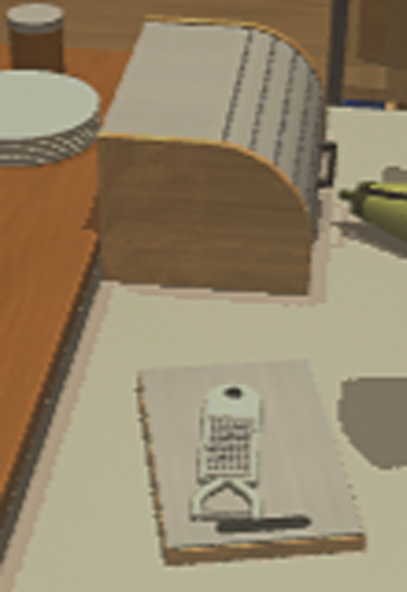

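Crop 1: board corners at (70,286), (450,202), (507,440) and (122,530). The upstand foot runs from (0,92) to (720,100) and the foot of the bin end is at column 726, rows 100–430. Crop 2: foot of the bin end runs from (105,281) to (308,293).

```bash
cat > h.py <<'E'
from station import bot
import cv2,numpy as np
def ray(n,uv,z):
    c=bot.calibration(n); uv=np.atleast_2d(np.float64(uv))
    d=np.c_[uv,np.ones(len(uv))]@np.linalg.inv(c["mtx"]).T@c["attitude"].T
    return c["eye"]+d*((z-c["eye"][2])/d[:,2])[:,None]
def board(img,roi=(150,245,190,345)):
    r0,r1,c0,c1=roi
    f=cv2.GaussianBlur(img,(3,3),0).astype(int)
    m=((f[...,0]-f[...,2]>-4)&(f.sum(2)>330)).astype(np.uint8)   # steel: as blue as red
    k=np.zeros_like(m);k[r0:r1,c0:c1]=m[r0:r1,c0:c1]
    k=cv2.morphologyEx(k,cv2.MORPH_OPEN,np.ones((3,3)))
    cs,_=cv2.findContours(k,cv2.RETR_EXTERNAL,cv2.CHAIN_APPROX_NONE)
    p=max(cs,key=cv2.contourArea)[:,0]
    w=ray("top",p,.02)[:,:2]
    r=cv2.minAreaRect((w*1000).astype(np.float32)); return r,cv2.boxPoints(r)
E
python3 - <<'E'
from h import *
t=cv2.imread("pics/top0.png")
C=lambda l:(np.array(l)+.5)/5-.5+[190,125]
D=lambda l:(np.array(l)+.5)/3.7-.5+[200,75]
np.set_printoptions(precision=4,suppress=True)
print("px",t[205,270],t[240,220],t[190,240])
print("board click",ray("top",C([(70,286),(450,202),(507,440),(122,530)]),.02))
try: print("rect",*board(t))
except Exception as e: print(e)
print("side board",ray("side",D([(137,372),(166,548),(366,534),(307,360)]),.02))
print("bar foot top",ray("top",C([(0,92),(720,100)]),0)); print("bar edge",ray("top",C([(0,80),(720,90)]),.065))
print("bin foot",ray("top",C([(726,100),(726,430)]),0),ray("side",D([(105,281),(308,293)]),0))
print("bowl rim",ray("top",[(132,206)],.05),"peeler ends",ray("top",C([(120,345),(408,335)]),.03))
E
```

```text
px [138 134 135] [120 134 134] [121 122 124]
board click [[ 0.5811  0.2453  0.02  ]
 [ 0.6426 -0.025   0.02  ]
 [ 0.4731 -0.0652  0.02  ]
 [ 0.4082  0.206   0.02  ]]
rect ((526.8300170898438, 86.79933166503906), (166.6522216796875, 258.6527404785156), 12.83324146270752) [[416.8601 194.3873]
 [474.3105 -57.8045]
 [636.7999 -20.7886]
 [579.3495 231.4031]]
side board [[ 0.6467 -0.0156  0.02  ]
 [ 0.5816  0.2483  0.02  ]
 [ 0.408   0.2081  0.02  ]
 [ 0.4743 -0.0601  0.02  ]]
bar foot top [[ 0.725   0.3007  0.    ]
 [ 0.721  -0.2211  0.    ]]
bar edge [[ 0.7204  0.2913  0.065 ]
 [ 0.7151 -0.2104  0.065 ]]
bin foot [[ 0.721  -0.2255  0.    ]
 [ 0.4821 -0.223   0.    ]] [[ 0.7153 -0.2221  0.    ]
 [ 0.4807 -0.2266  0.    ]]
bowl rim [[0.4916 0.4903 0.05  ]] peeler ends [[0.5382 0.2082 0.03  ]
 [0.5463 0.0051 0.03  ]]
```

The board measures 280 × 175 mm with a yaw of +13°. The bar face is at x≈0.720 and the bin end at y≈-0.224, and both views agree. My plan is to push the front edge with both open fingers, turning the board square as it goes back to the bar. Then I'll push the left end towards the bin.

```bash
python3 -m jog '[[0,0,-0.15,0.183,0.594,0,0.0854],[0,0,-0.15,0.183,0.594,0,0.0854],[0,0,-0.15,0.183,0.594,0,0.0854],[0,0,-0.15,0.183,0.594,0,0.0854],[0,0,-0.15,0.183,0.594,0,0.0854],[0,0,-0.15,0.183,0.594,0,0.0854],[0,0,-0.15,0.183,0.594,0,0.0854],[0,0,-0.15,0.183,0.594,0,0.0854],[0,0,-0.15,0.183,0.594,0,0.0854],[0,0,-0.15,0.183,0.594,0,0.0854],[0,0,-0.15,0.183,0.594,0,0.0854],[0,0,-0.15,0.183,0.594,0,0.0854],[0,0,-0.15,0.183,0.594,0,0.0854],[0,0,-0.15,0.183,0.594,0,0.0854],[0,0,-0.15,0.183,0.594,-0.05,0.0854],[0,0,-0.15,0.183,0.594,-0.10,0.0854],[0,0,-0.15,0.183,0.594,-0.15,0.0854],[0,0,-0.15,0.183,0.594,-0.18,0.0854],[0,0,-0.15,0.183,0.594,-0.20,0.0854],[0,0,-0.15,0.183,0.594,-0.20,0.0854]]'
```

```text
time_s: 2.6
position: [0.396, 0.0595, 0.0304]
ee_rot: [[0.974, 0.227, -0.002], [0.227, -0.974, 0.0], [-0.002, -0.001, -1.0]]
contact_force: [-0.3, -0.1, 0.5]
finger_gap: 0.0852
grasp_force: 0.0
```

```bash
python3 -m jog '[[0,0,0,0,0,-0.015,0.0854],[0,0,0,0,0,-0.024,0.0854],[0,0,0,0,0,-0.024,0.0854]]'; python3 -m jog '[[0,0,0,0,0,-0.003,0.0854],[0,0,0,0,0,-0.005,0.0854],[0,0,0,0,0,-0.005,0.0854]]';python3 -m jog '[[0,0,0,0,0,-0.003,0.0854],[0,0,0,0,0,-0.003,0.0854]]'; python3 - <<'E'
from h import *
s=bot.grab_frame("side");cv2.imwrite("pics/s1.png",cv2.resize(s[150:260,210:370],None,fx=5,fy=5,interpolation=cv2.INTER_CUBIC))
E
```

```text
time_s: 2.98
position: [0.3963, 0.0602, 0.0068]
ee_rot: [[0.974, 0.229, -0.001], [0.229, -0.974, 0.0], [-0.001, -0.0, -1.0]]
contact_force: [-0.6, -0.1, -0.3]
finger_gap: 0.0857
grasp_force: 0.0
time_s: 3.35
position: [0.3967, 0.0602, 0.0023]
ee_rot: [[0.973, 0.229, -0.0], [0.229, -0.973, 0.0], [-0.0, -0.0, -1.0]]
contact_force: [0.7, 0.1, 0.6]
finger_gap: 0.0857
grasp_force: 0.0
time_s: 3.6
position: [0.3966, 0.0602, -0.0009]
ee_rot: [[0.973, 0.229, -0.0], [0.229, -0.973, 0.0], [-0.0, -0.0, -1.0]]
contact_force: [0.2, 0.7, -0.9]
finger_gap: 0.0852
grasp_force: 0.0
```

View pics/s1.png

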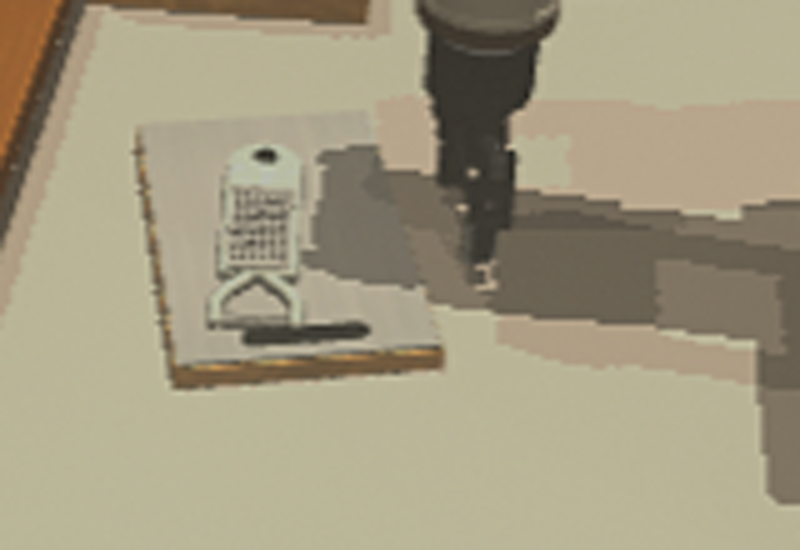

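The open fingers hang free in front of the board, with tips near crop (485,290). TCP z is about 0 with no contact, so the open tips do stand higher than the TCP. I'll feel for the worktop.

```bash
python3 -m jog '[[0,0,0,0,0,-0.003,0.0854],[0,0,0,0,0,-0.004,0.0854],[0,0,0,0,0,-0.004,0.0854]]' | sed -n '2p;4p';  python3 -m jog '[[0,0,0,0,0,-0.003,0.0854],[0,0,0,0,0,-0.003,0.0854]]' | sed -n '2p;4p'; python3 -m jog '[[0,0,0,0,0,-0.002,0.0854],[0,0,0,0,0,-0.002,0.0854]]' | sed -n '2p;4p'
```

```text
position: [0.3966, 0.0602, -0.0049]
contact_force: [-0.6, -0.5, -1.2]
position: [0.3965, 0.0602, -0.008]
contact_force: [-0.2, 0.3, 0.1]
position: [0.3966, 0.0602, -0.0099]
contact_force: [0.4, 0.4, -0.4]
```

```bash
python3 -m jog '[[0,0,0,0.008,0.002,0.002,0.0854],[0,0,0,0.016,0.004,0.002,0.0854],[0,0,0,0.024,0.006,0.002,0.0854],[0,0,0,0.029,0.007,0.002,0.0854],[0,0,-0.012,0.034,0.0083,0.002,0.0854],[0,0,-0.024,0.039,0.0095,0.002,0.0854],[0,0,-0.036,0.044,0.0108,0.002,0.0854],[0,0,-0.048,0.049,0.012,0.002,0.0854],[0,0,-0.06,0.054,0.0133,0.002,0.0854],[0,0,-0.072,0.059,0.0145,0.002,0.0854],[0,0,-0.084,0.064,0.0158,0.002,0.0854],[0,0,-0.096,0.069,0.017,0.002,0.0854],[0,0,-0.108,0.074,0.0183,0.002,0.0854],[0,0,-0.12,0.079,0.0195,0.002,0.0854],[0,0,-0.12,0.079,0.0195,0.002,0.0854]]'; python3 - <<'E'
from h import *
t=bot.grab_frame("top");cv2.imwrite("pics/t2.png",cv2.resize(t[115:275,170:350],None,fx=3.7,fy=3.7,interpolation=cv2.INTER_CUBIC))
E
```

```text
time_s: 6.4
position: [0.4763, 0.0798, -0.0076]
ee_rot: [[0.994, 0.11, 0.001], [0.11, -0.994, 0.0], [0.001, -0.0, -1.0]]
contact_force: [0.5, -0.6, -0.1]
finger_gap: 0.0852
grasp_force: 0.0
```

View pics/t2.png

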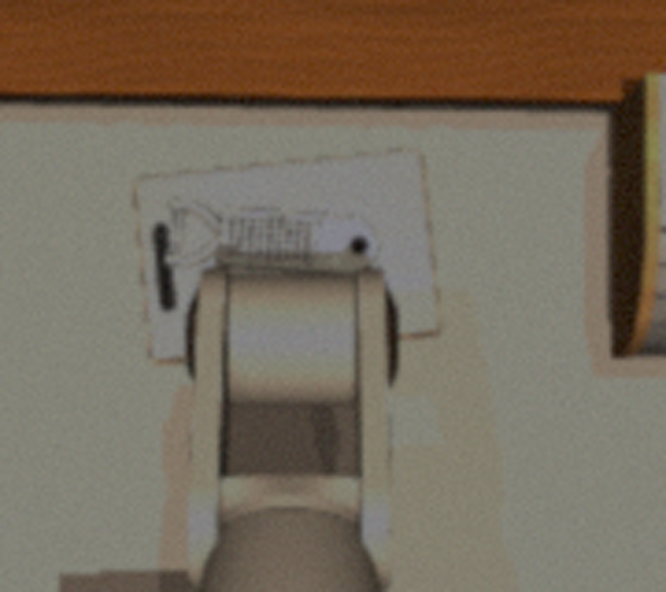

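The push works: the board has turned about halfway, with back corners at crop (135,178) and (420,152), and the peeler is still riding on it. Continuing.

```bash
python3 -m jog '[[0,0,-0.013,0.005,0.0013,0,0.0854],[0,0,-0.026,0.01,0.0025,0,0.0854],[0,0,-0.039,0.015,0.0038,0,0.0854],[0,0,-0.052,0.02,0.005,0,0.0854],[0,0,-0.065,0.025,0.006,0,0.0854],[0,0,-0.078,0.03,0.007,0,0.0854],[0,0,-0.09,0.034,0.008,0,0.0854],[0,0,-0.102,0.038,0.009,0,0.0854],[0,0,-0.114,0.042,0.01,0,0.0854],[0,0,-0.118,0.044,0.01,0,0.0854],[0,0,-0.118,0.044,0.01,0,0.0854]]';python3 -m jog '[[0,0,0,0.002,0,0,0.0854],[0,0,0,0.002,0,0,0.0854]]' | sed -n '2p;4p'; python3 -m jog '[[0,0,0,0.002,0,0,0.0854],[0,0,0,0.002,0,0,0.0854]]' | sed -n '2p;4p'
```

```text
time_s: 7.82
position: [0.52, 0.0897, -0.0078]
ee_rot: [[1.0, -0.007, 0.001], [-0.007, -1.0, 0.0], [0.001, -0.0, -1.0]]
contact_force: [-0.8, 0.3, 0.4]
finger_gap: 0.0855
grasp_force: 0.1
position: [0.5218, 0.0896, -0.0077]
contact_force: [-1.9, -0.7, 1.2]
position: [0.5238, 0.0897, -0.0078]
contact_force: [-1.3, 0.2, 0.3]
```

```bash
python3 - <<'E'
from h import *
t=bot.grab_frame("top");cv2.imwrite("pics/t3.png",cv2.resize(t[115:275,170:350],None,fx=4,fy=3.7,interpolation=cv2.INTER_CUBIC))
E
```

```text
(no output)
```

View pics/t3.png

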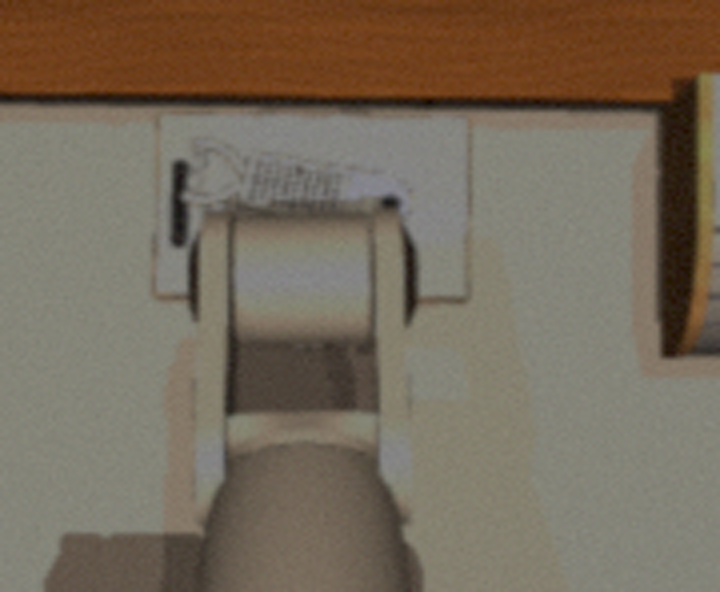

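The board is now square to the bar, a few mm short of it. Its left end is at column 209 and its right end at column 287. The peeler is still on. Next I'll back off, rise, turn 90° and come down left of the board.

```bash
python3 -m jog '[[0,0,0,-0.015,0,0,0.0854],[0,0,0,-0.03,0,0,0.0854],[0,0,0,-0.03,0,0.05,0.0854],[0,0,0,-0.03,0,0.10,0.0854],[0,0,0.1,-0.03,0,0.158,0.0854],[0,0,0.28,0,0.06,0.158,0.0854],[0,0,0.46,0.03,0.12,0.158,0.0854],[0,0,0.64,0.06,0.16,0.158,0.0854],[0,0,0.82,0.08,0.184,0.158,0.0854],[0,0,1.0,0.101,0.184,0.158,0.0854],[0,0,1.18,0.101,0.184,0.158,0.0854],[0,0,1.36,0.101,0.184,0.158,0.0854],[0,0,1.54,0.101,0.184,0.158,0.0854],[0,0,1.571,0.101,0.184,0.158,0.0854],[0,0,1.571,0.101,0.184,0.158,0.0854],[0,0,1.571,0.101,0.184,0.158,0.0854]]'; python3 - <<'E'
from h import *
t=bot.grab_frame("top");cv2.imwrite("pics/t4.png",cv2.resize(t[115:265,130:350],None,fx=3.6,fy=4,interpolation=cv2.INTER_CUBIC))
print(ray("top",[(209,165),(287,165)],.02),bot.state()["qpos"])
E
```

```text
time_s: 10.38
position: [0.6245, 0.2737, 0.1503]
ee_rot: [[0.009, 1.0, -0.0], [1.0, -0.009, 0.0], [0.0, -0.0, -1.0]]
contact_force: [-0.9, -0.7, 0.2]
finger_gap: 0.0856
grasp_force: 0.0
[[ 0.64155872  0.22694474  0.02      ]
 [ 0.6427225  -0.05131262  0.02      ]] [1.71951610e+01 2.33348987e+01 7.31323842e+01 3.10007273e-03
 8.35358502e+01 1.77121490e+01]
```

View pics/t4.png

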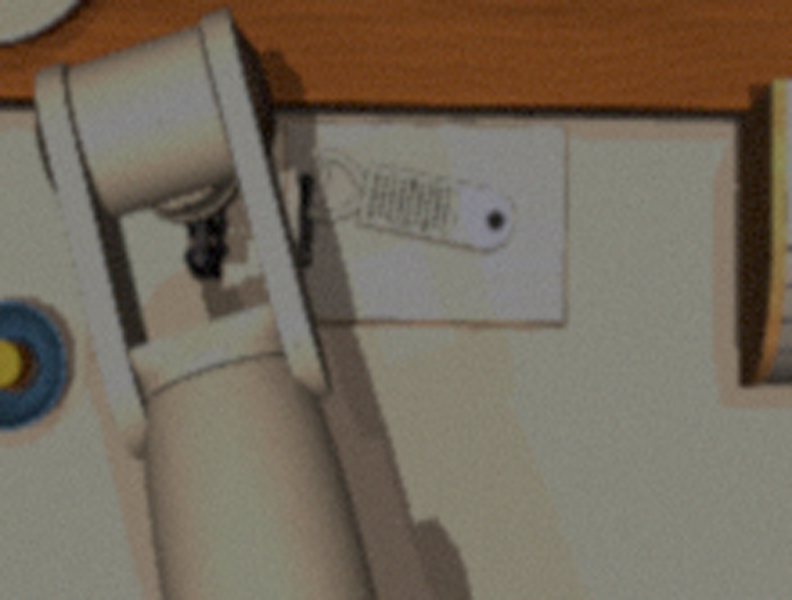

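The path is clear: the tool hangs left of the board's left end (y=0.227) and the bowl is well away. Now down, then push right.

```bash
python3 -m jog '[[0,0,0,0,0,-0.05,0.0854],[0,0,0,0,0,-0.10,0.0854],[0,0,0,0,0,-0.14,0.0854],[0,0,0,0,0,-0.155,0.0854],[0,0,0,0,0,-0.158,0.0854],[0,0,0,0,0,-0.158,0.0854],[0,0,0,0,-0.01,-0.158,0.0854],[0,0,0,0,-0.02,-0.158,0.0854],[0,0,0,0,-0.03,-0.158,0.0854],[0,0,0,0,-0.034,-0.158,0.0854],[0,0,0,0,-0.040,-0.158,0.0854],[0,0,0,0,-0.046,-0.158,0.0854],[0,0,0,-0.001,-0.052,-0.158,0.0854],[0,0,0,-0.001,-0.058,-0.158,0.0854],[0,0,0,-0.001,-0.064,-0.158,0.0854]]' && python3 -m jog '[[0,0,0,0,-0.006,0,0.0854],[0,0,0,0,-0.012,0,0.0854],[0,0,0,0,-0.018,0,0.0854],[0,0,0,0,-0.024,0,0.0854],[0,0,0,0,-0.03,0,0.0854],[0,0,0,0,-0.036,0,0.0854],[0,0,0,0,-0.042,0,0.0854],[0,0,0,0,-0.048,0,0.0854],[0,0,0,0,-0.054,0,0.0854],[0,0,0,0,-0.06,0,0.0854],[0,0,0,0,-0.066,0,0.0854],[0,0,0,0,-0.072,0,0.0854],[0,0,0,0,-0.078,0,0.0854]]'; python3 - <<'E'
from h import *
t=bot.grab_frame("top");cv2.imwrite("pics/t5.png",cv2.resize(t[115:265,170:350],None,fx=4,fy=4,interpolation=cv2.INTER_CUBIC))
E
```

```text
time_s: 12.3
position: [0.6238, 0.2097, -0.0075]
ee_rot: [[0.007, 1.0, 0.0], [1.0, -0.007, 0.0], [0.0, 0.0, -1.0]]
contact_force: [-0.6, 5.3, 3.4]
finger_gap: 0.0853
grasp_force: 2.6
time_s: 13.92
position: [0.6237, 0.1318, -0.0075]
ee_rot: [[0.007, 1.0, 0.0], [1.0, -0.007, 0.0], [0.0, 0.0, -1.0]]
contact_force: [0.2, 4.6, 2.9]
finger_gap: 0.0855
grasp_force: 2.7
```

View pics/t5.png

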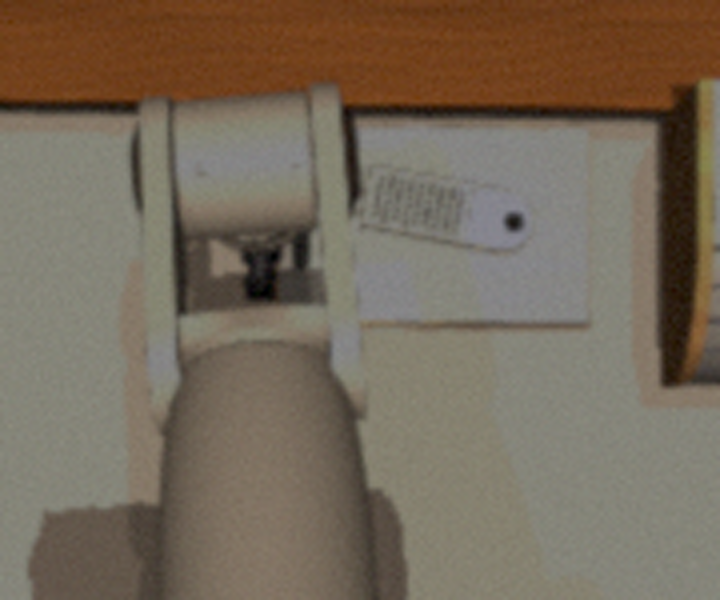

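The board slides square, with its right end at crop x=588 (y≈-0.158), about 65 mm short of the bin. Pushing on, the last part in small steps.

```bash
python3 -m jog '[[0,0,0,0,-0.006,0,0.0854],[0,0,0,0,-0.012,0,0.0854],[0,0,0,0,-0.018,0,0.0854],[0,0,0,0,-0.024,0,0.0854],[0,0,0,0,-0.03,0,0.0854],[0,0,0,0,-0.036,0,0.0854],[0,0,0,0,-0.042,0,0.0854],[0,0,0,0,-0.048,0,0.0854],[0,0,0,0,-0.054,0,0.0854],[0,0,0,0,-0.058,0,0.0854]]' | sed -n '2p;4p'
python3 -m jog '[[0,0,0,0,-0.001,0,0.0854],[0,0,0,0,-0.002,0,0.0854]]' | sed -n '2p;4p'
python3 -m jog '[[0,0,0,0,-0.001,0,0.0854],[0,0,0,0,-0.002,0,0.0854]]' | sed -n '2p;4p'
```

```text
position: [0.6237, 0.0737, -0.0076]
contact_force: [0.2, 5.3, 3.4]
position: [0.6237, 0.0719, -0.0076]
contact_force: [0.1, 5.2, 3.4]
position: [0.6237, 0.07, -0.0076]
contact_force: [0.7, 6.0, 3.9]
```

```bash

python3 -m jog '[[0,0,0,0,-0.001,0,0.0854],[0,0,0,0,-0.002,0,0.0854]]' | sed -n '2p;4p'
python3 -m jog '[[0,0,0,0,-0.001,0,0.0854],[0,0,0,0,-0.0015,0,0.0854]]' | sed -n '2p;4p'
python3 -m jog '[[0,0,0,0,-0.001,0,0.0854],[0,0,0,0,-0.001,0,0.0854]]' | sed -n '2p;4p'
```

```text
position: [0.6237, 0.068, -0.0076]
contact_force: [-0.0, 6.5, 4.2]
position: [0.6237, 0.0674, -0.0076]
contact_force: [0.3, 16.7, 2.9]
position: [0.6238, 0.0673, -0.0076]
contact_force: [2.6, 21.7, 2.5]
```

Force rises to 22 N, so the board is against the bin. Back off, rise, turn back and go in front of the board for the final push to the bar.

```bash
python3 -m jog '[[0,0,0,0,0.012,0,0.0854],[0,0,0,0,0.03,0,0.0854],[0,0,0,0,0.03,0.05,0.0854],[0,0,0,0,0.03,0.10,0.0854],[0,0,-0.1,0,0.03,0.158,0.0854],[0,0,-0.28,-0.05,0.02,0.158,0.0854],[0,0,-0.46,-0.09,-0.02,0.158,0.0854],[0,0,-0.64,-0.134,-0.06,0.158,0.0854],[0,0,-0.82,-0.134,-0.11,0.158,0.0854],[0,0,-1.0,-0.134,-0.15,0.158,0.0854],[0,0,-1.18,-0.134,-0.15,0.158,0.0854],[0,0,-1.36,-0.134,-0.15,0.158,0.0854],[0,0,-1.54,-0.134,-0.15,0.158,0.0854],[0,0,-1.571,-0.134,-0.15,0.158,0.0854],[0,0,-1.571,-0.134,-0.15,0.158,0.0854],[0,0,-1.571,-0.134,-0.15,0.158,0.0854]]'; python3 - <<'E'
from h import *
t=bot.grab_frame("top");cv2.imwrite("pics/t6.png",cv2.resize(t[115:265,200:360],None,fx=5,fy=4,interpolation=cv2.INTER_CUBIC))
E
```

```text
time_s: 18.48
position: [0.4897, -0.0846, 0.1502]
ee_rot: [[1.0, -0.005, -0.0], [-0.005, -1.0, 0.0], [-0.0, -0.0, -1.0]]
contact_force: [-0.0, 0.2, -0.4]
finger_gap: 0.0856
grasp_force: 0.0
```

View pics/t6.png

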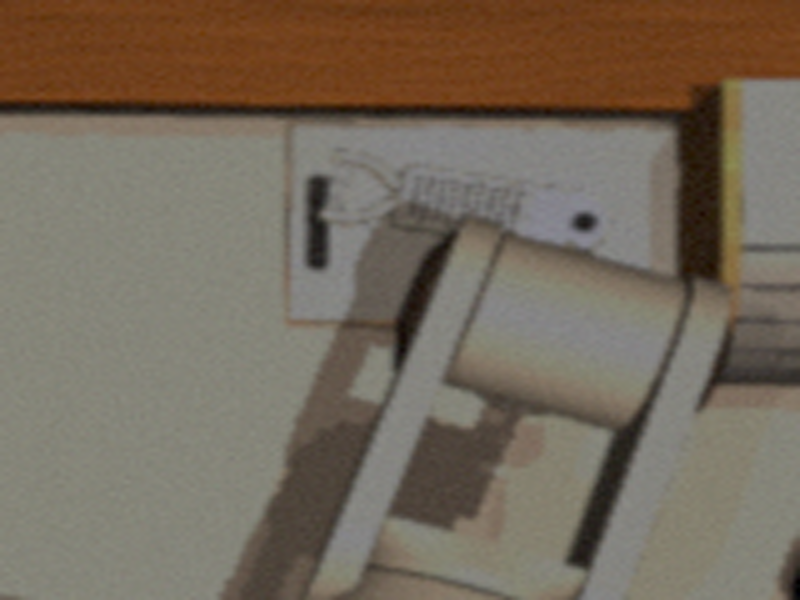

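The board's right end is on the bin and a thin gap to the bar remains. The wrist passes close to the bin, so I'll shift 25 mm left (still spanning the board's centre), descend and push in small steps.

```bash
python3 -m jog '[[0,0,0,0,0.025,-0.03,0.0854],[0,0,0,0,0.025,-0.08,0.0854],[0,0,0,0,0.025,-0.13,0.0854],[0,0,0,0,0.025,-0.152,0.0854],[0,0,0,0,0.025,-0.158,0.0854],[0,0,0,0,0.025,-0.158,0.0854],[0,0,0,0.008,0.025,-0.158,0.0854],[0,0,0,0.016,0.025,-0.158,0.0854],[0,0,0,0.024,0.025,-0.158,0.0854],[0,0,0,0.03,0.025,-0.158,0.0854],[0,0,0,0.032,0.025,-0.158,0.0854]]'
for i in 1; do python3 -m jog '[[0,0,0,0.001,0,0,0.0854],[0,0,0,0.002,0,0,0.0854]]' | sed -n '2p;4p'; done
python3 -m jog '[[0,0,0,0.001,0,0,0.0854],[0,0,0,0.002,0,0,0.0854]]' | sed -n '2p;4p'
python3 -m jog '[[0,0,0,0.001,0,0,0.0854],[0,0,0,0.0015,0,0,0.0854]]' | sed -n '2p;4p'
```

```text
time_s: 19.9
position: [0.522, -0.0598, -0.0078]
ee_rot: [[1.0, -0.007, -0.0], [-0.007, -1.0, 0.0], [-0.0, -0.0, -1.0]]
contact_force: [-0.4, -0.5, -0.3]
finger_gap: 0.0854
grasp_force: 0.0
position: [0.5232, -0.0597, -0.0079]
contact_force: [-6.1, 0.0, 3.5]
position: [0.5254, -0.0597, -0.0078]
contact_force: [-3.0, -0.8, 0.7]
position: [0.5272, -0.0598, -0.0078]
contact_force: [-3.4, 0.6, -0.0]
```

```bash

python3 -m jog '[[0,0,0,0.001,0,0,0.0854],[0,0,0,0.0015,0,0,0.0854]]' | sed -n '2p;4p'
python3 -m jog '[[0,0,0,0.001,0,0,0.0854],[0,0,0,0.0015,0,0,0.0854]]' | sed -n '2p;4p'
python3 -m jog '[[0,0,0,0.001,0,0,0.0854],[0,0,0,0.001,0,0,0.0854]]' | sed -n '2p;4p'
```

```text
position: [0.5287, -0.0598, -0.0078]
contact_force: [-2.4, -1.0, -0.9]
position: [0.5298, -0.0597, -0.0078]
contact_force: [-8.3, 1.2, 2.9]
position: [0.5301, -0.0595, -0.0079]
contact_force: [-14.4, 2.8, 7.4]
```

```bash

python3 -m jog '[[0,0,0,0.001,0,0,0.0854],[0,0,0,0.001,0,0,0.0854]]' | sed -n '2p;4p'
python3 -m jog '[[0,0,0,-0.01,0,0,0.0854],[0,0,0,-0.03,0,0,0.0854],[0,0,0,-0.03,0,0.05,0.0854],[0,0,0,-0.06,0,0.10,0.0854],[0,0,0,-0.11,0,0.15,0.0854],[0,0,0,-0.16,0,0.16,0.0854],[0,0,0,-0.18,0,0.16,0.0854],[0,0,0,-0.18,0.05,0.16,0.0854],[0,0,0,-0.18,0.1,0.16,0.0854],[0,0,0,-0.18,0.15,0.16,0.0854],[0,0,0,-0.18,0.2,0.16,0.0854],[0,0,0,-0.18,0.2,0.16,0.0854]]'; python3 - <<'E'
from h import *
t=bot.grab_frame("top");cv2.imwrite("pics/t7.png",cv2.resize(t[125:225,230:360],None,fx=6,fy=6,interpolation=cv2.INTER_CUBIC))
E
```

```text
position: [0.5301, -0.0595, -0.0079]
contact_force: [-25.4, 2.8, 14.9]
time_s: 23.15
position: [0.3519, 0.143, 0.1525]
ee_rot: [[1.0, -0.002, 0.001], [-0.002, -1.0, 0.001], [0.001, -0.001, -1.0]]
contact_force: [-0.2, -0.6, 0.3]
finger_gap: 0.0854
grasp_force: 0.0
```

View pics/t7.png

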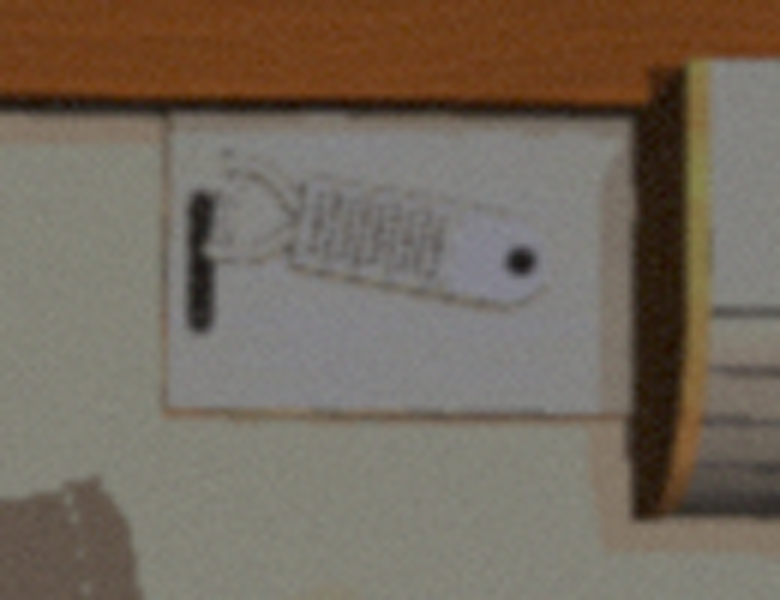

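The board sits against the bin (crop column 633) and the upstand (row ~113), with the peeler on it. I'll check the squareness numerically before handing in.

```bash
python3 - <<'E'
from h import *
np.set_printoptions(precision=4,suppress=True)
t=np.mean([bot.grab_frame("top").astype(float) for _ in range(12)],0)
def rows(c0,c1,r0,r1,f,sg,z):   # strongest step of channel f along each column, sub-pixel, line fit, to world
    P=[]
    for c in range(c0,c1):
        g=sg*np.diff(f[r0:r1,c]); w=np.clip(g,0,None); k=w.argmax(); a=slice(max(k-1,0),k+2)
        P.append((c,r0+.5+(np.arange(len(g))[a]*w[a]).sum()/w[a].sum()))
    P=np.array(P); m=np.polyfit(*P.T,1); e=P[:,1]-np.polyval(m,P[:,0]); P=P[abs(e)<.7]; m=np.polyfit(*P.T,1)
    return ray("top",[(c,np.polyval(m,c)) for c in(c0,c1)],z)
br=t[...,2]-t[...,0]
F=rows(262,328,188,200,br,1,.02); print("front edge",F, "n",)
print("oak edge",rows(200,330,138,148,br,-1,.065), rows(200,255,138,148,br,-1,.065))
s=lambda q:np.degrees(np.arctan2(q[0,0]-q[1,0],q[0,1]-q[1,1]))
print("slopes deg",s(F),s(rows(200,330,138,148,br,-1,.065)))
L=rows(149,188,252,264,br.T,1,.02)  # transposed: returns wrong axes, redo below
P=[]
for r in range(152,188):
    g=abs(np.diff(br[r,252:264])); k=g.argmax(); P.append((252.5+k,r))
P=np.array(P); m=np.polyfit(P[:,1],P[:,0],1); print("left end",ray("top",[(np.polyval(m,r),r) for r in(152,188)],.02))
E
```

```text
front edge [[ 0.5451  0.0374  0.02  ]
 [ 0.5412 -0.1962  0.02  ]] n
oak edge [[ 0.7219  0.2549  0.065 ]
 [ 0.7176 -0.1979  0.065 ]] [[0.7225 0.2549 0.065 ]
 [0.7196 0.063  0.065 ]]
slopes deg 0.9638183434595933 0.5501535152345194
left end [[0.6892 0.0536 0.02  ]
 [0.5598 0.0536 0.02  ]]
```

The front edge plus 180 mm lands on the bar face, and its slope matches the bar's within 0.4°. The left end at y=0.054 puts the right end on the bin. Handing in.

```bash
python3 -c "
from station import bot
print(bot.job_done())"
```

```text
the job is handed in; nothing more can be done
None
```

I pushed the board flush against the bar's upstand and up to the bread bin, with the peeler-grater still lying on it, and handed the job in at about 24 s; no pass or fail result came back.

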